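# Clear the grinder bed, swing the belt arm in and lock it with the linch pin

## Task

First clear every lever casting off the grinder bed into the steel parts tray. Then swing the stiff blue arm fully home against its stop over the lock bracket, push the linch pin from its storage block down through arm and bracket, ring pointing out past the arm's end, until its flange sits on the arm, and only then flip its sprung ring over the arm's end so that it snaps shut under the pin's tip. Leave the other things on the table and bed where they are.

Things in the scene. Friction and masses are not known exactly. Their poses are not given: they have to be found in the camera images.
- machine: Grinder bed plate, steel, fixed, top face 20 mm above the work surface. It carries the swing arm on a post, a steel drum (84 mm across, top at 94 mm) at its far left corner and the lock bracket. Origin on the work surface; the bed runs from -150 to 180 mm in its x and -230 to 195 mm in its y; z up.
- swing_arm (a joint): Angle (rad) of the blue swing arm: 0 = home at its stop, pointing to the machine's -y, hole over bracket hole; grows to 1.35 swinging towards the machine's +x (counter-clockwise from above). Stiff, stays where left; 6 N at the handle moves it. Arm 30 mm wide, 16 thick, top at height 118 mm; a roller (50 mm across) hangs under it 85 mm from the pivot to 12 mm above the bed.
- swing_pivot (a point): Point on the arm's vertical pivot axis, at the height of the arm's top face.
- swing_handle (a point): Top centre of the arm's upright round black handle, 22 mm across, 50 mm tall from the arm's top face, 125 mm from the pivot.
- swing_hole (a point): Centre of the vertical 16.5 mm through-hole near the arm's free end, on the arm's top face, 200 mm from the pivot, 17 mm from the arm's end. Axes: z up, the arm's -y points outward from the pivot to the free end.
- bracket_hole (a point): Centre of the 16.5 mm hole in the fixed lock bracket, on its top face, 101 mm above the work surface, 1 mm below the arm. Bracket: steel bar 30 mm wide, 16 thick, ends 17 mm beyond the hole towards the machine's -y; its foot stands 32 to 62 mm behind the hole; 65 mm free height below it. Axes as the machine's.
- store: Grey block 60 x 60 x 60 mm, fixed, with a vertical through-hole of 17 mm in which the linch pin is kept. Origin: centre of its underside.
- pin: Steel linch pin, 200 g, loose, at first upright in the store. Origin: centre of the underside of its flange (26 mm across, 6 thick). Shank 14 mm across reaches 48 mm down, last 10 mm tapered. Grip tab on top: 26 mm along its x, 14 thick along its y, up to 46 mm above the origin. Ring hinged 12 mm above the origin about the y axis; open, it points along -x.
- pin_tip (a point): Lower end of the linch pin's shank, 48 mm below its origin.
- ring (a joint): Angle (rad) of the linch pin's sprung ring: 0 = open, sticking out level along the pin's -x; 1.57 = closed, hanging straight down with its outer bar under the pin's tip. An over-centre spring snaps it to the nearer of the two (dead centre 0.785; under 3 N at the bar turns it). Pushed past about 1.1 it shuts by itself.
- ring_bar (a point): Middle of the ring's outer bar, 66 mm from the ring's hinge. The ring is of 5.4 mm wire, 66 mm long and 58 mm wide outside, 46 mm clear inside, so that, closed, it goes round the ends of arm and bracket.
- tray: Open steel parts tray, fixed, 230 mm (its x) x 160 mm (its y), 40 mm high, walls and floor 4 mm. Origin: centre of its underside.
- casting_1: Aluminium lever casting lying on the bed, 100 mm long along its x, with a round boss at each end (30 and 26 mm across, 22 mm high) and a straight web between them, 16 mm wide along its y, its top 19 mm high, 44 mm clear between the bosses; 120 g. Origin: centre of its underside. May be absent.
- casting_2: Aluminium lever casting lying on the bed, 100 mm long along its x, with a round boss at each end (30 and 26 mm across, 22 mm high) and a straight web between them, 16 mm wide along its y, its top 19 mm high, 44 mm clear between the bosses; 120 g. Origin: centre of its underside. May be absent.
- casting_3: Aluminium lever casting lying on the bed, 100 mm long along its x, with a round boss at each end (30 and 26 mm across, 22 mm high) and a straight web between them, 16 mm wide along its y, its top 19 mm high, 44 mm clear between the bosses; 120 g. Origin: centre of its underside. May be absent.
- casting_4: Aluminium lever casting lying on the bed, 100 mm long along its x, with a round boss at each end (30 and 26 mm across, 22 mm high) and a straight web between them, 16 mm wide along its y, its top 19 mm high, 44 mm clear between the bosses; 120 g. Origin: centre of its underside. May be absent.
- wrench: Open-ended wrench, 160 mm, bystander. Origin: centre of its underside (long tools: along x).
- brush: Bench brush, 150 mm, bystander. Origin: centre of its underside (long tools: along x).
- drum: Steel drum 90 mm across, 80 mm high, bystander. Origin: centre of its underside (long tools: along x).
- roller: Amber roller 64 mm across, 70 mm high, bystander. Origin: centre of its underside (long tools: along x).
- flange_a: Steel hub flange 72 mm across, 26 mm high, bystander. Origin: centre of its underside (long tools: along x).
- flange_b: Steel hub flange 60 mm across, 26 mm high, on the bed behind the arm, bystander. Origin: centre of its underside (long tools: along x).
- jar: Closed jar 60 mm across, 80 mm high, bystander. Origin: centre of its underside (long tools: along x).
Mind the look-alikes: they are no part of the job. Leave any red look-alike of the casting_4 alone.

How it is judged:
On the way, in this order (a step that is already met when the one before it is completed fails the run):
1. all castings present lie in the tray (x of casting_1 in the frame of tray between -0.1 and 0.1 m and y of casting_1 in the frame of tray between -0.07 and 0.07 m and z of each of casting_1, casting_2, casting_3, casting_4 in the frame of tray below 0.035 m and linear speed of each of casting_1, casting_2, casting_3, casting_4 below 0.03 m/s and x of casting_2 in the frame of tray between -0.1 and 0.1 m and y of casting_2 in the frame of tray between -0.07 and 0.07 m and x of casting_3 in the frame of tray between -0.1 and 0.1 m and y of casting_3 in the frame of tray between -0.07 and 0.07 m and x of casting_4 in the frame of tray between -0.1 and 0.1 m and y of casting_4 in the frame of tray between -0.07 and 0.07 m), for 0.2 s.
2. the swing arm is home against its stop (value of joint swing_arm below 0.03 rad), for 0.2 s.
3. the linch pin is pushed home through arm and bracket, its ring still open (distance between pin and swing_hole below 0.006 m and angle between pin's own z axis and vertical below 0.12 rad and horizontal distance between pin_tip and bracket_hole below 0.006 m and value of joint swing_arm below 0.03 rad and value of joint ring below 0.5 rad), for 0.2 s.
4. the ring is snapped shut under the pin's tip (value of joint ring above 1.35 rad and z of ring_bar in the frame of bracket_hole below -0.018 m and horizontal distance between ring_bar and bracket_hole below 0.02 m and distance between pin and swing_hole below 0.006 m and angle between pin's own z axis and vertical below 0.12 rad and horizontal distance between pin_tip and bracket_hole below 0.006 m and value of joint swing_arm below 0.03 rad), for 0.2 s.
At the end, for the whole second after the job is handed in: Castings at rest in the tray, below its rim; arm within 0.03 rad of its stop; pin upright (0.12 rad), flange within 6 mm of the arm hole, tip within 6 mm of the bracket hole's axis; ring shut (over 1.35 rad), its bar under the bracket within 20 mm of that axis (all of step 1 and all of step 4 and linear speed of pin below 0.03 m/s); the robot touches nothing.
It fails at once if a bystander is moved more than 50 mm (distance of any of wrench, brush, drum, roller, flange_a, flange_b, jar from where it was at the start of the episode above 0.05 m).
Of casting_1, casting_2, casting_3, casting_4 only 3 to 4 are there at a start; the rules pass over those that are not, and their reading is None.
At some moment in a run one of casting_1, casting_2, casting_3, casting_4 may be knocked a few centimetres aside while the robot is not near it.
It also fails if it takes over 200 s, if anything falls off the work surface, if the arm or the gripper's body presses on something with over 40 N, if the wrist force passes 120 N, or if a joint passes its speed limit or range.

## Robot

A 7-joint arm with a two-finger parallel gripper is mounted at the origin on the work surface. World frame = base frame: x ahead of the robot, y to its left, z up, the work surface at z = 0. Lengths are in m, angles in rad, forces in N, time in s.
With the tool pointing down it reaches from about 0.425 to 0.875 m from the base axis. Payload 4.7 kg.
Tool frame: the origin (TCP) lies between the finger pads; the fingertips stand 14 mm ahead of it and the grasp point (between the pads) lies 5 mm behind it; z points along the fingers, y is the line along which they close (so a half turn about z gives the same grasp; the last joint's range is limited). The gripper opens to 87 mm and grips with 3 to 60 N. Pads are 19 mm wide; open, the fingers measure 117 mm over their backs; the gripper's body (75 mm by 190 mm) begins 51 mm behind the grasp point.
Start: joints at [1.293, 0.321, -0.07, 1.45, 0.023, 1.371, -0.057], TCP at [0.187, -0.623, 0.237] pointing down, gripper open.
Joint ranges: [-2.86, 2.86], [-0.3, 2.09], [-1.38, 1.24], [0.06, 2.45], [-1.56, 4.7], [0.09, 2.05], [-2.69, 2.69]. Speed limits (rad/s): [2.57, 2.57, 3.14, 3.14, 3.14, 3.14, 3.14].

## Interface

Orientations are given as a rotation vector (axis times angle).
In Python, from bench import ctrl gives the robot as it stands.
- The arm moves only by the shell command python3 -m inch 'ROWS' [OPENING] [FORCE]. ROWS is JSON, a list of rows, each a list of 6 numbers: the shift along the world's x, y, z in mm, then the turn, a rotation vector about the world's x, y, z in degrees. In form: [[tx, ty, tz, rx, ry, rz], ...]. A call has 1 to 20 rows; each row is the pose to reach, as a shift and turn from the pose commanded when the call began; what a row does not reach only later rows make up. A row lasts 1/8 s, in which the tool goes at most 62.5 mm and 10.7 degrees, less where a joint would pass 70% of its speed; a pose out of reach is approached as far as the arm can. A call with a gripper value outside its range is refused whole. OPENING is the finger opening in mm, from 0 to 87, set as the call begins (- or left out, the last holds). The fingers move at their own pace and stop on an object; FORCE is the grip in N (left out, the last holds). Time passes only in rows, so rows that repeat a pose let the fingers close. It gives the time, the measured TCP pose, the force, the opening and the grip force at its end, in the units of the state.
- ctrl.get_state(): the state, without advancing time (a new reading comes with each control period).
- ctrl.get_image(name): name is "scene" or "top" or "wrist"; returns (picture, depth): 384x512x3 uint8, red, green, blue; 384x512 float32, m along the optical axis (not along the pixel's ray), 0 where there is no reading.
- ctrl.camera_params(name): a dict with "mtx" (3x3 intrinsics, pixels), "dist_coeffs" ([k1, k2, p1, p2, k3] as OpenCV has them; the pictures are not rectified), "T" (4x4, takes a point from camera to world coordinates). Camera axes: x right, y down, z forward; pixel columns grow to the right and rows downward; lengths in m; the calibration is good to about 2 mm. A picture is of the moment at which its call begins: read the wrist's pose just before it. camera_params takes no time and is no camera call; for the wrist camera it gives the pose at the moment of the call.
- ctrl.close_job(): hands the job in; it is judged then, once.
The state is a dict: "time": time; "joint_positions": joint angles; "qd": joint speeds; "joint_torque": joint torques, N m; "position": TCP position; "tool_rot": TCP orientation; "ft_force": force on the tool from outside, world axes, zero at the start; "torque": the same for the moment, N m; "grip_width": opening from 0.0 (shut) to 1.0 (fully open); "grip_force": force on a finger pad.
Only numpy, scipy, OpenCV 4.12 (cv2) and the standard library are available. Lean on these libraries where they do the work, as an engineer would, in place of code of your own. Each camera call takes 0.05 s, during which the arm holds its last target. There are 200 camera calls.

## Working session

There is one attempt and no reset: what is moved stays moved. The work goes in short steps, Python scripts to look and compute and a shell command to move; the robot and the scene stay as the last step left them, time stands still between calls to the robot, and variables do not carry over. Pictures are saved under pics/ and viewed, at most 14 in all, crops included, and the job is handed in when it is done.

```bash
ls; mkdir -p pics
cat > h.py <<'E'
import numpy as np, cv2
from bench import ctrl
def snap(n):
    P=ctrl.camera_params(n); im,d=ctrl.get_image(n); return im,d,P
def pts(px,d,P):
    px=np.array(px,float).reshape(-1,2)
    u=cv2.undistortPoints(px[:,None],np.array(P['mtx']),np.array(P['dist_coeffs']))[:,0]
    z=np.array([d[int(round(b)),int(round(a))] for a,b in px]) if not np.isscalar(d) else d
    c=np.c_[u*z[:,None],z]; T=np.array(P['T']); return c@T[:3,:3].T+T[:3,3]
def plane(px,h,P):
    px=np.array(px,float).reshape(-1,2)
    u=cv2.undistortPoints(px[:,None],np.array(P['mtx']),np.array(P['dist_coeffs']))[:,0]
    T=np.array(P['T']); r=np.c_[u,np.ones(len(u))]@T[:3,:3].T
    return T[:3,3]+r*((h-T[2,3])/r[:,2])[:,None]
E
python3 - <<'E'
from h import *
for n in ("top","scene"):
    im,d,P=snap(n); np.savez(f'pics/{n}0.npz',im=im,d=d,T=P['T'],mtx=P['mtx'],dist_coeffs=P['dist_coeffs'])
    cv2.imwrite(f'pics/{n}0.png',cv2.resize(im[:,:,::-1],(800,600)))
    print(n,np.round(P['T'],3).tolist(),np.round(P['mtx'],1).tolist())
s=ctrl.get_state();print(s)
E
```

```text
pics
top [[0.016, -0.99, 0.137, 0.314], [-1.0, -0.019, -0.02, 0.032], [0.022, -0.137, -0.99, 1.416], [0.0, 0.0, 0.0, 1.0]] [[465.3, 0.0, 258.3], [0.0, 465.3, 193.7], [0.0, 0.0, 1.0]]
scene [[0.481, 0.739, -0.471, 1.043], [0.877, -0.405, 0.26, -0.281], [0.002, -0.538, -0.843, 1.152], [0.0, 0.0, 0.0, 1.0]] [[364.3, 0.0, 255.0], [0.0, 364.3, 192.7], [0.0, 0.0, 1.0]]
{'time': 0.1, 'joint_positions': array([ 1.2930903 ,  0.32177823, -0.07008464,  1.45156656,  0.02263231,
        1.37078695, -0.05690481]), 'qd': array([-0.00011123, -0.00149741, -0.00137748, -0.00630833,  0.00044151,
        0.00082255, -0.00012632]), 'joint_torque': array([ 2.63030834e-04, -4.92570055e+01, -4.05770503e-01, -3.13398135e+01,
       -6.42803684e-02,  3.94310360e-02,  5.32513332e-05]), 'position': array([ 0.1868013 , -0.62208501,  0.235545  ]), 'tool_rot': array([-3.10651339e+00, -4.56540656e-01,  5.92437318e-04]), 'ft_force': array([-0.04884312, -0.51702287, -0.73950095]), 'torque': array([ 0.03357668, -0.04844566, -0.01315207]), 'grip_force': 0.0, 'grip_width': 1.0036732960185277}
```

View pics/top0.png

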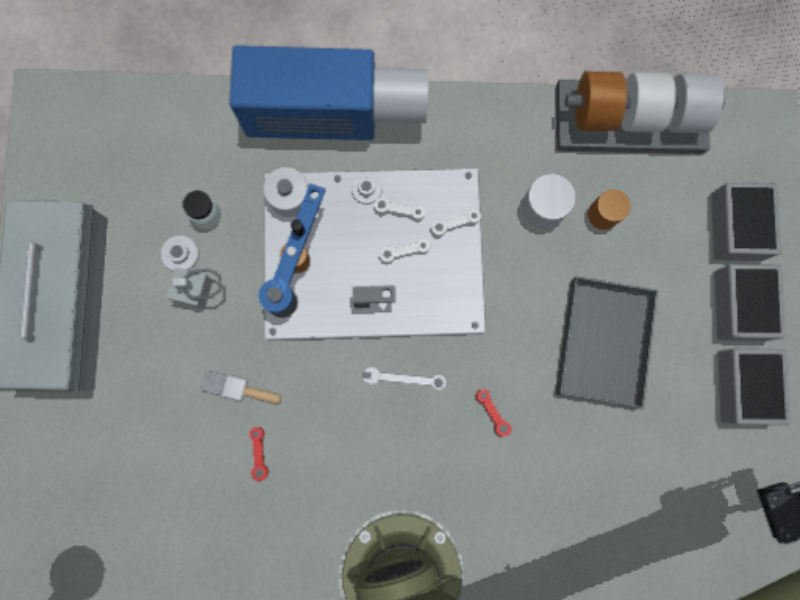

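View pics/scene0.png

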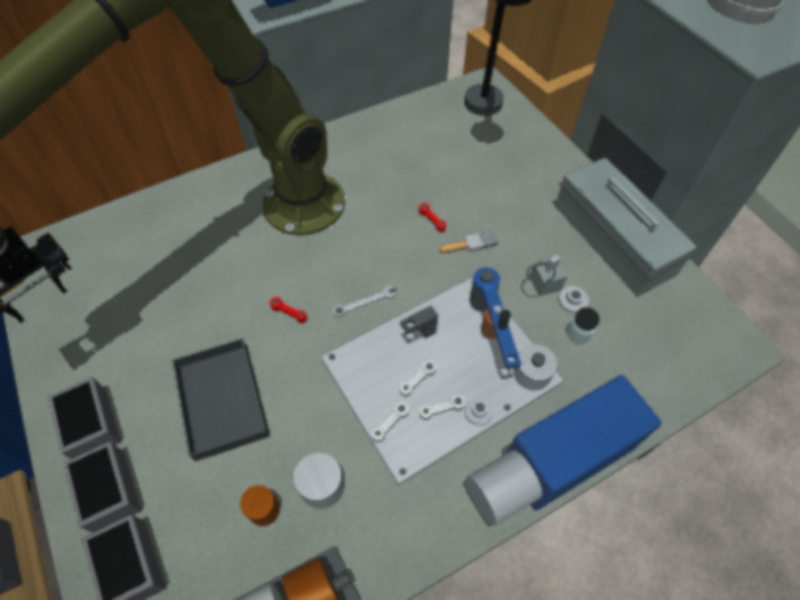

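Top view: arm swung out (pivot ~(275,295), hole ~(315,192)), bracket hole ~(387,293), three castings at ~(400,210), (456,223), (405,251), tray ~(606,343), pin in store ~(190,290) with its ring to the right. Scene view confirms three castings and no fourth under the arm.

Run:
```python
from h import *
from scipy import ndimage as nd
z=np.load('pics/top0.npz'); P={k:z[k] for k in('T','mtx','dist_coeffs')}; im,d=z['im'],z['d']
k=1/1.5625
q=lambda a,h:np.round(plane(np.array(a)*k,h,P),3).tolist()
yy,xx=np.mgrid[:384,:512]
W=pts(np.c_[xx.ravel(),yy.ravel()],d,P).reshape(384,512,3)
H=W[...,2]
print('bed H',np.median(H[175:185,190:220]))
m=(H>0.030)&(H<0.055)&(W[...,0]>.5)&(W[...,0]<.95)&(W[...,1]>-.2)&(W[...,1]<.25)
l,n=nd.label(m)
for i in range(1,n+1):
    s=l==i
    if s.sum()<40: continue
    ys,xs=np.nonzero(s); p=W[s]; r=cv2.minAreaRect(p[:,:2].astype(np.float32)*1000)
    c=p[:,:2].mean(0); u,S,v=np.linalg.svd(p[:,:2]-c,full_matrices=False)
    print(s.sum(),'px',xs.mean()/k,ys.mean()/k,'rect',np.round(r[0]),np.round(r[1]),'ang',round(np.degrees(np.arctan2(v[0,1],v[0,0])),1),'z',np.round(np.median(p[:,2]),4))
print('tray',q([[574,280],[655,291],[640,407],[559,396]],.04))
print('bed',q([[265,172],[478,169],[485,331],[267,340]],.02))
print('piv',q([[275,295]],.118),'hole',q([[316,191]],.118),'handle',q([[297,227]],.168),'brk',q([[387,293]],.101))
print('pin tab',q([[180,278]],.106),'d',np.round(W[int(278*k),int(180*k)],3))
# store top, tab
for lo,hi in((.055,.068),(.07,.08),(.095,.115)):
    m=(H>lo)&(H<hi)&(W[...,0]>.5)&(W[...,0]<.72)&(W[...,1]>.28)&(W[...,1]<.5)
    p=W[m]; print(lo,len(p),np.round(p.mean(0),3) if len(p) else '',cv2.minAreaRect(p[:,:2].astype(np.float32)*1000) if len(p) else '')
big=np.hstack([cv2.resize(im[150:240,95:185],(540,540),interpolation=3)]); cv2.imwrite('pics/store0.png',big[:,:,::-1])
```

```text
bed H 0.019869031444000762
168 px 328.0598958333333 132.08705357142858 rect [840. 158.] [  9. 180.] ang -89.8 z 0.045
137 px 365.51094890510944 185.48129562043795 rect [736.  81.] [51. 41.] ang -115.9 z 0.0436
223 px 398.32539237668163 207.9386210762332 rect [692.  15.] [97. 29.] ang 78.6 z 0.0399
222 px 454.6030405405405 221.825731981982 rect [665. -95.] [29. 98.] ang -70.2 z 0.0401
226 px 403.29092920353986 249.91012168141592 rect [610.   5.] [29. 98.] ang -74.7 z 0.0398
tray [[0.555, -0.324, 0.04], [0.537, -0.48, 0.04], [0.315, -0.445, 0.04], [0.333, -0.292, 0.04]]
bed [[0.763, 0.281, 0.02], [0.779, -0.141, 0.02], [0.455, -0.155, 0.02], [0.431, 0.264, 0.02]]
piv [[0.504, 0.237, 0.118]] hole [[0.698, 0.169, 0.118]] handle [[0.617, 0.195, 0.168]] brk [[0.514, 0.036, 0.101]]
pin tab [[0.533, 0.411, 0.106]] d [0.544 0.426 0.055]
0.055 312 [0.541 0.41  0.06 ] ((591.3453369140625, 409.1664123535156), (185.41461181640625, 95.51522827148438), 4.671571254730225)
0.07 284 [0.62  0.39  0.076] ((604.271484375, 384.2330627441406), (78.66876220703125, 202.71873474121094), 89.66861724853516)
0.095 50 [0.527 0.414 0.105] ((526.6303100585938, 413.99664306640625), (13.99296760559082, 24.616565704345703), 2.838690996170044)
```

View pics/store0.png

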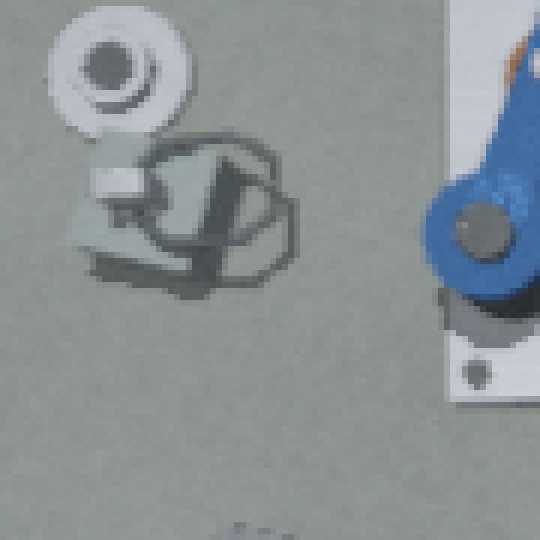

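Tab (pin) at about (527,414) mm with the ring toward -y; flange_a is just beyond the store. I'll move above the castings for a closer wrist view.

```bash
python3 -m inch '[[453,582,63,0,0,73],[453,582,63,0,0,73],[453,582,63,0,0,73],[453,582,63,0,0,73],[453,582,63,0,0,73],[453,582,63,0,0,73],[453,582,63,0,0,73],[453,582,63,0,0,73],[453,582,63,0,0,73],[453,582,63,0,0,73],[453,582,63,0,0,73],[453,582,63,0,0,73],[453,582,63,0,0,73],[453,582,63,0,0,73],[453,582,63,0,0,73],[453,582,63,0,0,73],[453,582,63,0,0,73]]' 60
python3 - <<'E'
from h import *
im,d,P=snap('wrist'); np.savez('pics/w1.npz',im=im,d=d,T=P['T'],mtx=P['mtx'],dist_coeffs=P['dist_coeffs'])
cv2.imwrite('pics/w1.png',im[:,:,::-1]); s=ctrl.get_state(); print(s['position'],s['tool_rot'],s['joint_positions'],np.round(P['T'],3))
E
```

```text
time: 2.22
position: [0.6397, -0.0415, 0.2998]
tool_rot: [2.228, 2.214, -0.0]
ft_force: [0.6, 0.5, 0.7]
grip_width: 0.691
grip_force: 0.0
[ 0.6397741  -0.04123606  0.2997958 ] [ 2.22765359e+00  2.21447688e+00 -1.11234298e-04] [ 0.52336177  0.34779499 -0.66227978  1.35733097  0.21203208  1.50698365
 -0.12882223] [[ 1.    -0.005 -0.001  0.641]
 [-0.006 -0.967 -0.255  0.03 ]
 [-0.     0.255 -0.967  0.448]
 [ 0.     0.     0.     1.   ]]
```

View pics/w1.png

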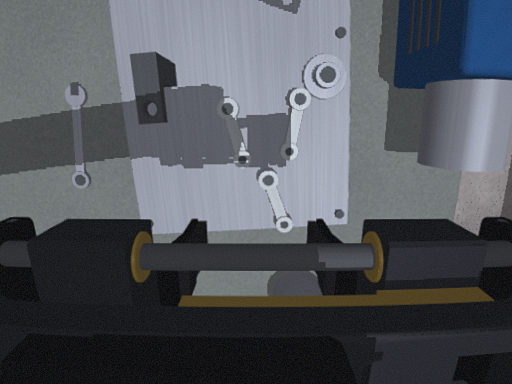

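The wrist view shows the three castings at (235,132), (295,125), (276,202) px, flange_b (324,76), and the bracket hole (152,108).

```bash
cat >> h.py <<'E'
def wmap(d,P):
    yy,xx=np.mgrid[:384,:512]
    return pts(np.c_[xx.ravel(),yy.ravel()],d,P).reshape(384,512,3)
def blobs(W,box,h,mn=60):
    from scipy import ndimage as nd
    m=(W[...,2]>h[0])&(W[...,2]<h[1])&(W[...,0]>box[0])&(W[...,0]<box[1])&(W[...,1]>box[2])&(W[...,1]<box[3])
    l,n=nd.label(m)
    for i in range(1,n+1):
        s=l==i
        if s.sum()<mn: continue
        p=W[s]; c,wh,a=cv2.minAreaRect(p[:,:2].astype(np.float32)*1000)
        v=np.linalg.svd(p[:,:2]-p[:,:2].mean(0),full_matrices=False)[2][0]
        print(s.sum(),'c',np.round(c,1),'wh',np.round(wh),'ang',round(np.degrees(np.arctan2(v[1],v[0]))%180,1),'z',np.round(np.median(p[:,2])*1000,1))
E
python3 - <<'E'
from h import *
z=np.load('pics/w1.npz'); W=wmap(z['d'],z)
blobs(W,(.54,.76,-.15,.1),(.030,.05))
blobs(W,(.45,.56,-.05,.15),(.09,.11))
print(plane([[152,108]],.101,z),plane([[68,84]],.04,z))
E
```

```text
915 c [732.7  77.6] wh [54. 45.] ang 159.6 z 45.3
1079 c [691.3  19.5] wh [98. 29.] ang 79.0 z 41.4
1037 c [610.   8.] wh [28. 98.] ang 105.1 z 41.5
908 c [667.1 -90.7] wh [ 29. 100.] ang 109.5 z 41.2
1893 c [514.1  63.6] wh [32. 79.] ang 92.1 z 101.1
[[0.51868716 0.04127131 0.101     ]] [[0.38077706 0.07886195 0.04      ]]
```

```bash
python3 -m inch '[[26,-52,-100,0,0,10],[26,-52,-150,0,0,20],[26,-52,-200,0,0,20],[26,-52,-230,0,0,20],[26,-52,-250,0,0,20],[26,-52,-263,0,0,20],[26,-52,-263,0,0,20],[26,-52,-263,0,0,20],[26,-52,-263,0,0,20],[26,-52,-263,0,0,20]]' 50 30;python3 -m inch '[[0,0,0,0,0,0],[0,0,0,0,0,0],[0,0,0,0,0,0],[0,0,0,0,0,0],[0,0,0,0,0,0],[0,0,40,0,0,0],[0,0,90,0,0,0],[0,0,120,0,0,0],[0,0,120,0,0,0]]' 0 30
```

```text
time: 3.52
position: [0.6665, -0.0926, 0.0375]
tool_rot: [1.807, 2.568, 0.001]
ft_force: [0.5, -0.4, 0.6]
grip_width: 0.575
grip_force: 0.0
time: 4.65
position: [0.6677, -0.0924, 0.1596]
tool_rot: [1.805, 2.565, 0.004]
ft_force: [0.3, 0.8, -0.6]
grip_width: 0.181
grip_force: 30.0
```

```bash
python3 -m inch '[[-56,-100,0,0,0,-10],[-112,-200,0,0,0,-20],[-168,-301,0,0,0,-28],[-168,-301,0,0,0,-28],[-168,-301,0,0,0,-28],[-168,-301,0,0,0,-28],[-168,-301,0,0,0,-28],[-168,-301,-60,0,0,-28],[-168,-301,-100,0,0,-28],[-168,-301,-120,0,0,-28],[-168,-301,-131,0,0,-28],[-168,-301,-131,0,0,-28],[-168,-301,-131,0,0,-28]]';python3 -m inch '[[0,0,0,0,0,0],[0,0,0,0,0,0],[0,0,0,0,0,0],[0,0,60,0,0,0],[0,0,120,0,0,0],[0,0,180,0,0,0],[0,0,220,0,0,0],[0,0,220,0,0,0]]' 40
python3 - <<'E'
from h import *
im,d,P=snap('top'); cv2.imwrite('pics/t1.png',cv2.resize(im[130:300,160:450][:,:,::-1],None,fx=2.6,fy=2.6)); W=wmap(d,P)
blobs(W,(.3,.57,-.5,-.28),(.012,.034),30)
blobs(W,(.54,.76,-.15,.1),(.030,.05))
E
```

```text
time: 6.28
position: [0.4992, -0.3942, 0.0273]
tool_rot: [2.374, 2.053, 0.001]
ft_force: [-0.2, 0.4, -0.3]
grip_width: 0.182
grip_force: 30.0
time: 7.28
position: [0.4999, -0.3945, 0.2503]
tool_rot: [2.37, 2.05, 0.002]
ft_force: [-1.0, 0.0, -0.9]
grip_width: 0.46
grip_force: 0.0
62 c [ 503.1 -318.4] wh [  4. 117.] ang 171.1 z 23.2
62 c [ 549.3 -402.9] wh [125.   3.] ang 81.3 z 22.2
233 c [ 497.1 -394.9] wh [100.  28.] ang 81.8 z 24.1
60 c [ 388.4 -301.9] wh [  4. 103.] ang 171.4 z 25.3
101 c [ 378.  -456.4] wh [  5. 119.] ang 171.3 z 22.7
369 c [704.8  38.5] wh [147.  53.] ang 63.1 z 40.0
226 c [607.7   4.4] wh [28. 97.] ang 105.1 z 40.3
```

View pics/t1.png

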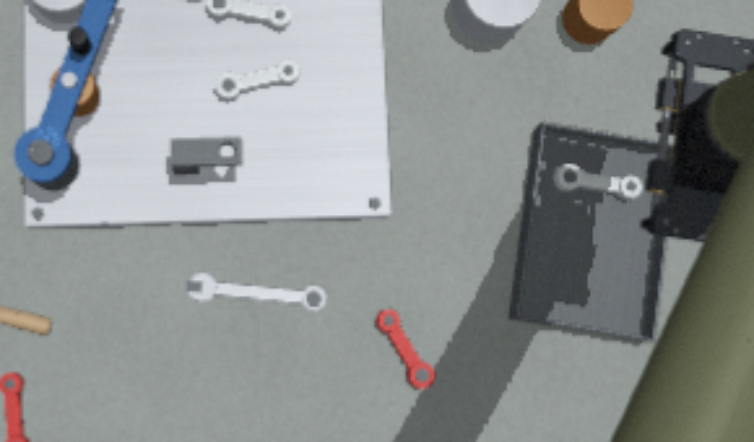

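```bash
python3 -m inch '[[24,52,0,0,0,0],[48,103,0,0,0,0],[72,155,0,0,0,0],[96,206,0,0,0,0],[120,258,0,0,0,0],[144,309,0,0,0,0],[168,361,0,0,0,0],[192,412,0,0,0,-3],[192,412,-60,0,0,-3],[192,412,-120,0,0,-3],[192,412,-170,0,0,-3],[192,412,-200,0,0,-3],[192,412,-213,0,0,-3],[192,412,-213,0,0,-3],[192,412,-213,0,0,-3],[192,412,-213,0,0,-3]]' 50 30;python3 -m inch '[[0,0,0,0,0,0],[0,0,0,0,0,0],[0,0,0,0,0,0],[0,0,0,0,0,0],[0,0,0,0,0,0],[0,0,40,0,0,0],[0,0,90,0,0,0],[0,0,120,0,0,0],[0,0,120,0,0,0]]' 0 30
```

```text
time: 9.32
position: [0.6866, 0.0183, 0.0345]
tool_rot: [-2.427, -1.991, 0.011]
ft_force: [-14.2, -1.1, 20.4]
grip_width: 0.569
grip_force: 10.3
time: 10.45
position: [0.691, 0.0188, 0.1544]
tool_rot: [2.427, 1.991, 0.004]
ft_force: [0.3, -0.1, -1.0]
grip_width: 0.18
grip_force: 30.0
```

```bash
python3 -m inch '[[-30,-50,20,0,0,3],[-62,-100,20,0,0,3],[-93,-150,20,0,0,3],[-125,-200,20,0,0,3],[-156,-250,20,0,0,3],[-187,-300,20,0,0,3],[-219,-350,20,0,0,3],[-254,-406,20,0,0,3],[-254,-406,0,0,0,3],[-254,-406,-50,0,0,3],[-254,-406,-95,0,0,3],[-254,-406,-115,0,0,3],[-254,-406,-128,0,0,3],[-254,-406,-128,0,0,3],[-254,-406,-128,0,0,3]]';python3 -m inch '[[0,0,0,0,0,0],[0,0,0,0,0,0],[0,0,0,0,0,0],[0,0,60,0,0,0],[0,0,120,0,0,0],[0,0,180,0,0,0],[0,0,200,0,0,0],[0,0,200,0,0,0]]' 40
python3 - <<'E'
from h import *
im,d,P=snap('top'); W=wmap(d,P)
blobs(W,(.3,.57,-.5,-.28),(.012,.034),100)
blobs(W,(.54,.76,-.15,.1),(.030,.05))
E
```

```text
time: 12.32
position: [0.437, -0.3883, 0.0261]
tool_rot: [2.374, 2.054, 0.0]
ft_force: [0.1, 0.0, -1.0]
grip_width: 0.181
grip_force: 30.0
time: 13.32
position: [0.4369, -0.3882, 0.2267]
tool_rot: [2.373, 2.052, 0.0]
ft_force: [-0.6, -0.2, 0.4]
grip_width: 0.462
grip_force: 0.0
229 c [ 498.5 -397.2] wh [100.  28.] ang 81.8 z 24.1
222 c [ 437.5 -388. ] wh [95. 28.] ang 81.6 z 24.1
117 c [737.6  76.8] wh [41. 42.] ang 110.1 z 43.8
226 c [607.2   4.4] wh [29. 97.] ang 105.0 z 39.9
```

```bash
python3 -m inch '[[22,48,0,0,0,3],[44,96,0,0,0,6],[66,144,0,0,0,9],[87,192,0,0,0,12],[109,240,0,0,0,15],[131,289,0,0,0,18],[153,337,0,0,0,22],[174,385,0,0,0,27],[174,385,-60,0,0,27],[174,385,-110,0,0,27],[174,385,-150,0,0,27],[174,385,-175,0,0,27],[174,385,-187,0,0,27],[174,385,-187,0,0,27],[174,385,-187,0,0,27],[174,385,-187,0,0,27]]' 50 30;python3 -m inch '[[0,0,0,0,0,0],[0,0,0,0,0,0],[0,0,0,0,0,0],[0,0,0,0,0,0],[0,0,0,0,0,0],[0,0,40,0,0,0],[0,0,90,0,0,0],[0,0,120,0,0,0],[0,0,120,0,0,0]]' 0 30
```

```text
time: 15.38
position: [0.6102, -0.0026, 0.0378]
tool_rot: [1.83, 2.553, 0.001]
ft_force: [-0.1, 0.6, 0.4]
grip_width: 0.574
grip_force: 0.0
time: 16.5
position: [0.6116, -0.0023, 0.1602]
tool_rot: [1.828, 2.549, 0.004]
ft_force: [-0.1, -0.3, -0.7]
grip_width: 0.176
grip_force: 29.8
```

```bash
python3 -m inch '[[-29,-48,20,0,0,-3],[-59,-96,20,0,0,-6],[-88,-144,20,0,0,-9],[-118,-192,20,0,0,-12],[-148,-240,20,0,0,-15],[-177,-288,20,0,0,-18],[-207,-336,20,0,0,-22],[-236,-385,20,0,0,-27],[-236,-385,0,0,0,-27],[-236,-385,-50,0,0,-27],[-236,-385,-95,0,0,-27],[-236,-385,-120,0,0,-27],[-236,-385,-133,0,0,-27],[-236,-385,-133,0,0,-27],[-236,-385,-133,0,0,-27]]';python3 -m inch '[[0,0,0,0,0,0],[0,0,0,0,0,0],[0,0,0,0,0,0],[0,0,60,0,0,0],[0,0,120,0,0,0],[0,0,180,0,0,0],[0,0,230,0,0,0],[0,0,230,0,0,0]]' 40
python3 - <<'E'
from h import *
im,d,P=snap('top'); W=wmap(d,P)
blobs(W,(.3,.57,-.5,-.28),(.012,.034),100)
blobs(W,(.45,.76,-.15,.25),(.030,.05),20)
im,d,P=snap('scene'); cv2.imwrite('pics/s1.png',cv2.resize(im[150:320,200:380][:,:,::-1],None,fx=3.3,fy=3.3))
E
```

```text
time: 18.38
position: [0.3744, -0.3879, 0.025]
tool_rot: [2.375, 2.055, 0.0]
ft_force: [-0.4, -0.6, 0.1]
grip_width: 0.183
grip_force: 30.0
time: 19.38
position: [0.3759, -0.3891, 0.2596]
tool_rot: [2.369, 2.049, -0.001]
ft_force: [0.2, -0.4, -0.7]
grip_width: 0.458
grip_force: 0.0
123 c [ 450.7 -309.8] wh [  5. 229.] ang 171.4 z 23.0
229 c [ 498.2 -395.2] wh [99. 28.] ang 81.8 z 24.2
228 c [ 437.7 -389. ] wh [97. 28.] ang 81.3 z 24.2
232 c [ 375.6 -380.3] wh [100.  28.] ang 81.5 z 23.7
124 c [735.3  78.5] wh [47. 41.] ang 55.1 z 43.9
```

View pics/s1.png

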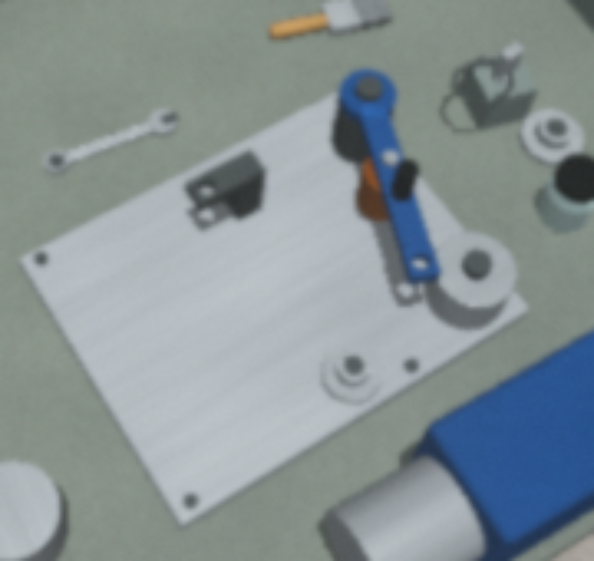

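Bed is clear; all three castings lie in the tray. The arm with its handle is seen at ~(405,180); next, a wrist view of it.

```bash
python3 -m inch '[[21,49,10,0,0,1],[43,98,20,0,0,2],[64,147,30,0,0,3],[86,196,40,0,0,4],[107,245,50,0,0,5],[128,293,60,0,0,6],[150,342,70,0,0,7],[171,391,70,0,0,8],[193,440,70,0,0,8],[214,489,70,0,0,8],[214,489,70,0,0,8],[214,489,70,0,0,8],[214,489,70,0,0,8]]' 60
python3 - <<'E'
from h import *
im,d,P=snap('wrist'); np.savez('pics/w2.npz',im=im,d=d,T=P['T'],mtx=P['mtx'],dist_coeffs=P['dist_coeffs'])
cv2.imwrite('pics/w2.png',im[:,:,::-1]); s=ctrl.get_state(); print(s['position'],s['tool_rot'])
W=wmap(d,P); box=(.4,.8,.05,.35)
blobs(W,box,(.155,.18)); blobs(W,box,(.112,.123)); blobs(W,(.45,.56,-.05,.15),(.09,.11))
E
```

```text
time: 21.1
position: [0.5879, 0.0993, 0.3239]
tool_rot: [2.23, 2.213, -0.003]
ft_force: [-0.3, -1.4, 0.5]
grip_width: 0.688
grip_force: 0.0
[0.58791288 0.09933453 0.3242087 ] [ 2.22981271e+00  2.21217421e+00 -1.87360023e-03]
386 c [623.5 201. ] wh [21. 20.] ang 28.3 z 167.9
5300 c [591.9 205. ] wh [ 59. 247.] ang 161.3 z 118.2
1154 c [514.4  64.1] wh [29. 79.] ang 96.4 z 100.9
```

View pics/w2.png

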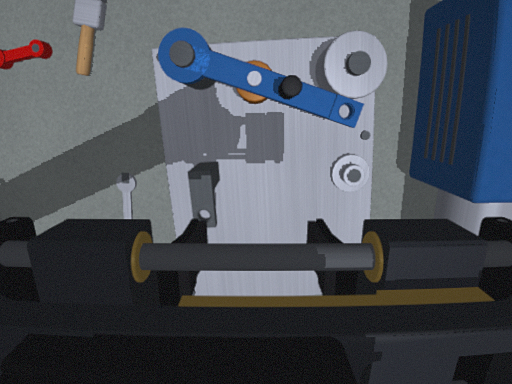

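Arm pivot at (182,53), handle top (291,86), hole (345,111), bracket hole (205,213); the bed holds no more castings.

Run:
```python
from h import *
z=np.load('pics/w2.npz')
g=cv2.cvtColor(z['im'],cv2.COLOR_RGB2GRAY)
print(plane([[345,111],[182,53]],.118,z).round(4).tolist(),plane([[205,213]],.101,z).round(4).tolist())
W=wmap(z['d'],z); 
# arm top region long-axis edges: bar portion only
m=(W[...,2]>.112)&(W[...,2]<.123)&(W[...,0]>.56)&(W[...,0]<.72)&(W[...,1]>.12)&(W[...,1]<.3)
p=W[m]; print(cv2.minAreaRect(p[:,:2].astype(np.float32)*1000))
```

```text
[[0.6938, 0.177, 0.118], [0.5038, 0.243, 0.118]] [[0.5179, 0.0448, 0.101]]
((634.1674194335938, 197.61590576171875), (30.221221923828125, 163.52403259277344), 71.40618133544922)
```

```bash
python3 -m inch '[[10,30,-10,0,0,10],[20,60,-20,0,0,20],[35,102,-30,0,0,30],[35,102,-40,0,0,40],[35,102,-50,0,0,50],[35,102,-60,0,0,60],[35,102,-70,0,0,71],[35,102,-80,0,0,71],[35,102,-90,0,0,71],[35,102,-100,0,0,71],[35,102,-140,0,0,71],[35,102,-170,0,0,71],[35,102,-182,0,0,71],[35,102,-182,0,0,71],[35,102,-182,0,0,71],[35,102,-182,0,0,71]]' 60 40; python3 -c "
from h import *
s=ctrl.get_state();print(s['joint_positions'])"
```

```text
time: 23.15
position: [0.6236, 0.2039, 0.1439]
tool_rot: [0.526, 3.095, 0.002]
ft_force: [-0.6, 0.7, 0.5]
grip_width: 0.69
grip_force: 0.0
[ 0.41801012  0.64936886 -1.11158891  1.52272692  0.59156055  1.33734142
  0.4841333 ]
```

```bash
python3 -m inch '[[0,0,0,0,0,0],[0,0,0,0,0,0],[0,0,0,0,0,0],[0,0,0,0,0,0],[-5,-12,0,0,0,-6],[-11,-24,0,0,0,-12],[-18,-35,0,0,0,-18],[-27,-45,0,0,0,-24],[-36,-54,0,0,0,-30],[-47,-62,0,0,0,-36],[-58,-69,0,0,0,-42],[-69,-74,0,0,0,-48],[-82,-79,0,0,0,-54],[-94,-82,0,0,0,-60],[-103,-83,0,0,0,-64],[-107,-84,0,0,0,-66],[-107,-84,0,0,0,-66]]' 0 40
```

```text
time: 25.28
position: [0.5183, 0.1171, 0.1426]
tool_rot: [2.13, 2.303, 0.004]
ft_force: [7.7, -2.8, -7.8]
grip_width: 0.245
grip_force: 40.0
```

```bash
python3 -m inch '[[-2,0,0,0,0,-1],[-4,0,0,0,0,-2],[-4,0,0,0,0,-2],[-4,0,0,0,0,-2]]'
```

```text
time: 25.78
position: [0.5146, 0.1168, 0.1425]
tool_rot: [2.169, 2.266, 0.004]
ft_force: [9.2, -3.8, -5.7]
grip_width: 0.242
grip_force: 40.0
```

```bash
python3 -m inch '[[-2,0,0,0,0,-1],[-4,0,0,0,0,-2],[-4,0,0,0,0,-2]]'; python3 -m inch '[[-2,0,0,0,0,0],[-3,0,0,0,0,0],[-3,0,0,0,0,0]]'; python3 -m inch '[[-2,0,0,0,0,0],[-3,0,0,0,0,0],[-3,0,0,0,0,0]]'
```

```text
time: 26.15
position: [0.5108, 0.1165, 0.1425]
tool_rot: [2.208, 2.227, 0.004]
ft_force: [9.2, -4.7, -7.1]
grip_width: 0.248
grip_force: 40.0
time: 26.52
position: [0.5108, 0.1165, 0.1426]
tool_rot: [2.206, 2.225, 0.013]
ft_force: [19.5, -2.3, -16.5]
grip_width: 0.244
grip_force: 40.2
time: 26.9
position: [0.5107, 0.1165, 0.1427]
tool_rot: [2.204, 2.222, 0.023]
ft_force: [28.7, -1.9, -24.9]
grip_width: 0.247
grip_force: 40.4
```

```bash
python3 -m inch '[[3,0,0,0,0,0],[6,0,0,0,0,0],[6,0,0,0,0,0]]'; python3 -m inch '[[0,0,0,0,0,0],[0,0,0,0,0,0],[0,0,0,0,0,0],[0,0,50,0,0,0],[0,-20,110,0,0,0],[0,-60,170,0,0,0],[0,-70,190,0,0,0],[0,-70,190,0,0,0],[0,-70,190,0,0,0],[0,-70,190,0,0,0]]' 60;  python3 - <<'E'
from h import *
im,d,P=snap('wrist'); np.savez('pics/w3.npz',im=im,d=d,T=P['T'],mtx=P['mtx'],dist_coeffs=P['dist_coeffs'])
cv2.imwrite('pics/w3.png',im[:,:,::-1]); s=ctrl.get_state(); print(s['position'],s['tool_rot'])
W=wmap(d,P); box=(.4,.8,0,.35)
blobs(W,box,(.155,.18)); 
m=(W[...,2]>.112)&(W[...,2]<.123)&(W[...,0]>.4)&(W[...,0]<.6)&(W[...,1]>-.05)&(W[...,1]<.2)
p=W[m]; print(cv2.minAreaRect(p[:,:2].astype(np.float32)*1000))
E
```

```text
time: 27.28
position: [0.5109, 0.1165, 0.1426]
tool_rot: [2.208, 2.228, 0.003]
ft_force: [8.2, -5.1, -5.4]
grip_width: 0.246
grip_force: 40.0
time: 28.52
position: [0.5072, 0.0505, 0.3313]
tool_rot: [-2.204, -2.236, 0.002]
ft_force: [-0.8, -0.3, 0.3]
grip_width: 0.689
grip_force: 0.0
[0.50728396 0.05036288 0.33140825] [-2.20420180e+00 -2.23619443e+00  1.77250877e-03]
338 c [511.  115.5] wh [21. 21.] ang 108.3 z 168.0
((511.4110412597656, 112.63613891601562), (30.369155883789062, 175.89248657226562), 2.9132254123687744)
```

View pics/w3.png

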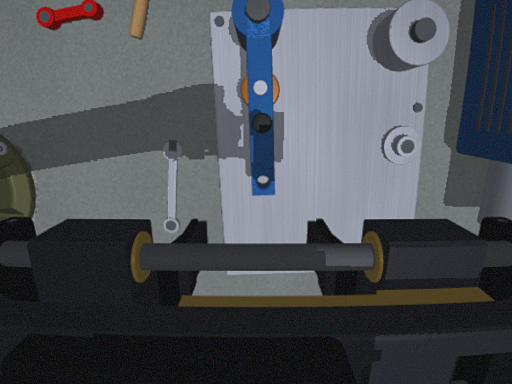

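Arm is home over the bracket: hole at (263,181), handle (262,122). Now the pin.

```bash
python3 -m inch '[[4,56,0,0,0,0],[8,112,0,0,0,0],[12,168,0,0,0,0],[16,224,0,0,0,0],[20,280,0,0,0,0],[20,280,0,0,0,0],[20,280,0,0,0,0],[20,280,0,0,0,0]]' 50;  python3 - <<'E'
from h import *
im,d,P=snap('wrist'); np.savez('pics/w4.npz',im=im,d=d,T=P['T'],mtx=P['mtx'],dist_coeffs=P['dist_coeffs'])
cv2.imwrite('pics/w4.png',im[:,:,::-1]); s=ctrl.get_state(); print(s['position'],s['tool_rot'],s['joint_positions'])
W=wmap(d,P); box=(.4,.65,.3,.5)
blobs(W,box,(.098,.115),30); blobs(W,box,(.055,.063),30);blobs(W,box,(.068,.078),10)
z=np.load('pics/w3.npz'); print(plane([[263,181]],.118,z))
g=cv2.cvtColor(z['im'],7); cv2.imwrite('pics/hole.png',cv2.resize(z['im'][160:205,235:295][:,:,::-1],None,fx=6,fy=6,interpolation=0)); print(g[168:196,248:280:2])
E
```

```text
time: 29.58
position: [0.5288, 0.3276, 0.3323]
tool_rot: [2.21, 2.231, -0.001]
ft_force: [-0.0, -0.9, 0.8]
grip_width: 0.574
grip_force: 0.0
[0.52891822 0.32743177 0.33256529] [ 2.21026789e+00  2.23088433e+00 -5.66540106e-04] [ 0.19859619  0.42262923 -1.10476141  1.33998108  0.37648958  1.60046562
 -0.84736275]
243 c [527.1 417.3] wh [14. 26.] ang 94.8 z 106.0
940 c [527.2 417.3] wh [60. 61.] ang 12.5 z 60.1
496 c [530.1 399.7] wh [28. 47.] ang 173.7 z 60.3
521 c [530.3 384.2] wh [56. 70.] ang 94.7 z 74.4
[[0.51549651 0.04239339 0.118     ]]
[[ 92  88  51  40  46  46  38  39  42  45  44  36  35 108 161 161]
 [ 95  93  56  45  43  40  50  46  44  41  45  43  43 101 162 162]
 [ 93  89  49  46  50  42  41  47  43  52  46  45  47  95 163 159]
 [ 97  88  48  49  46  47  46  49  43  45  49  41  46 101 163 162]
 [ 94  86  46  45  44  47  45  43  47  49  46  50  43 100 160 159]
 [ 97  94  47  49  47  45  49  43  49  45  48  43  41  98 163 162]
 [ 88  95  43  47  48  38  44  49  47  47  49  50  44 101 161 158]
 [ 93 100  46  51  45  39  54  79  66  44  44  46  48  98 161 161]
 [136 143  70  4
[... 624 characters left out ...]
  42  48  70  80 100 162 160]
 [162 163  96  81  72  55  43  43  39  43  60  76  79  95 162 159]
 [163 162  96  81  79  64  39  42  35  48  68  79  80  97 161 160]
 [158 161  93  78  82  70  57  55  55  58  71  78  78 100 161 159]
 [163 158  96  77  82  80  65  62  64  73  77  78  79  92 161 157]
 [161 159  95  72  82  79  78  74  73  81  81  74  82  83 163 162]
 [160 155  98  79  82  79  79  79  82  83  79  81  77  82 162 159]
 [162 161 102  77  79  82  79  78  82  80  79  78  80  84 161 157]
 [162 158 104  77  79  76  77  80  77  78  77  78  77  82 158 160]
 [162 155 105  79  79  81  79  83  80  81  84  96  94  96 161 159]
 [163 158 124 117 123 124 126 139 136 140 138 140 145 142 158 158]]
```

View pics/w4.png

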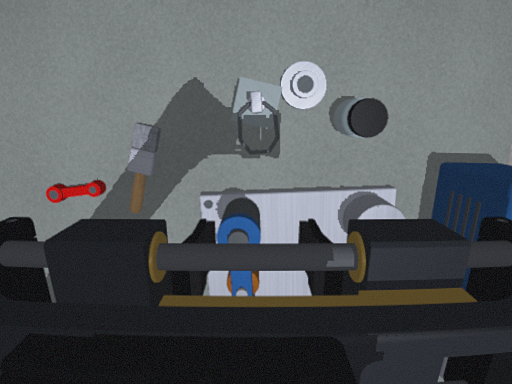

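View pics/hole.png

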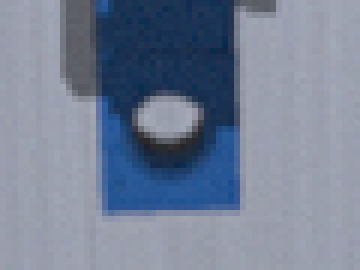

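Pin tab at (255,100) px in the store, ring toward the arm; hole's visible rim is centred at (263,181) in the previous view. Grasp the tab.

```bash
python3 -m inch '[[-2,45,-30,0,0,4],[-2,89,-80,0,0,4],[-2,89,-130,0,0,4],[-2,89,-170,0,0,4],[-2,89,-190,0,0,4],[-2,89,-210,0,0,4],[-2,89,-225,0,0,4],[-2,89,-239,0,0,4],[-2,89,-239,0,0,4],[-2,89,-239,0,0,4]]' 50 40; python3 -m inch '[[0,0,0,0,0,0],[0,0,0,0,0,0],[0,0,0,0,0,0],[0,0,0,0,0,0],[0,0,0,0,0,0]]' 0 50
python3 - <<'E'
from h import *
im,d,P=snap('top'); cv2.imwrite('pics/t2.png',cv2.resize(im[150:230,90:190][:,:,::-1],None,fx=5,fy=5)); s=ctrl.get_state(); print(s['position'],s['tool_rot'],s['joint_positions'])
E
```

```text
time: 30.88
position: [0.5262, 0.419, 0.0943]
tool_rot: [2.128, 2.311, 0.002]
ft_force: [-0.2, 0.3, -0.9]
grip_width: 0.578
grip_force: 0.0
time: 31.5
position: [0.5262, 0.4185, 0.0936]
tool_rot: [2.128, 2.311, 0.001]
ft_force: [0.4, 0.3, -0.7]
grip_width: 0.159
grip_force: 49.9
[0.52621355 0.41843272 0.09360646] [2.12808941e+00 2.31067880e+00 6.05691256e-04] [-0.02368893  0.67937982 -0.98615537  1.52530846  0.58428627  1.25421434
 -1.01017004]
```

```bash
python3 -m inch '[[0,0,30,0,0,0],[0,0,70,0,0,0],[0,0,120,0,0,0],[0,0,170,0,0,0],[0,0,176,0,0,0],[-2,-50,176,0,0,0],[-3,-100,176,0,0,-1],[-5,-150,176,0,0,-2],[-6,-200,176,0,0,-2],[-8,-250,176,0,0,-2],[-10,-300,176,0,0,-2],[-11,-340,176,0,0,-2],[-12,-370,176,0,0,-2],[-12,-376,160,0,0,-2],[-12,-376,140,0,0,-2],[-12,-376,122,0,0,-2],[-12,-376,122,0,0,-2],[-12,-376,122,0,0,-2],[-12,-376,122,0,0,-2]]'
python3 - <<'E'
from h import *
s=ctrl.get_state(); print(s['position'],s['tool_rot'])
a,d,P=snap('top'); np.savez('pics/t3.npz',im=a,d=d,T=P['T'],mtx=P['mtx'],dist_coeffs=P['dist_coeffs'])
b,d,P=snap('scene'); np.savez('pics/s3.npz',im=b,d=d,T=P['T'],mtx=P['mtx'],dist_coeffs=P['dist_coeffs'])
a=cv2.resize(a[150:230,160:260],None,fx=4,fy=4); b=cv2.resize(b[155:235,210:310],None,fx=4,fy=4)
cv2.imwrite('pics/ab3.png',np.hstack([a,b])[:,:,::-1])
E
```

```text
time: 33.92
position: [0.5145, 0.043, 0.2163]
tool_rot: [2.167, 2.274, 0.002]
ft_force: [-0.4, -0.3, -1.8]
grip_width: 0.159
grip_force: 49.9
[0.51452689 0.04297015 0.21628678] [2.16666383e+00 2.27353197e+00 1.63119732e-03]
```

View pics/ab3.png

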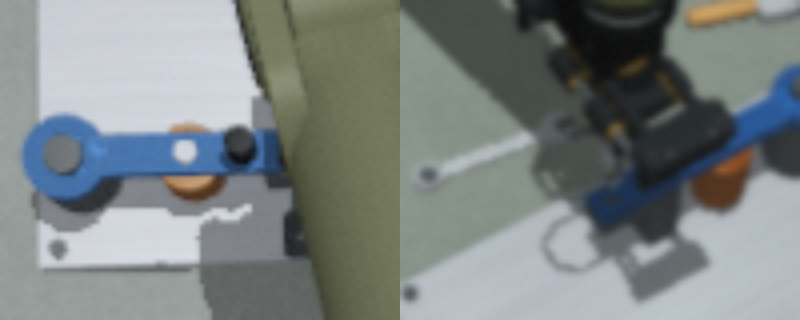

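The ring is open past the arm's end (right panel, ~(575,165)); the top camera is blocked by the robot. Descending by feel.

```bash
python3 -m inch '[[0,0,-6,0,0,0],[0,0,-12,0,0,0],[0,0,-16,0,0,0],[0,0,-20,0,0,0],[0,0,-20,0,0,0]]'; python3 -m inch '[[0,0,-3,0,0,0],[0,0,-6,0,0,0],[0,0,-6,0,0,0]]'
```

```text
time: 34.65
position: [0.5137, 0.0424, 0.1952]
tool_rot: [-2.168, -2.273, 0.0]
ft_force: [-0.1, 0.1, -0.7]
grip_width: 0.158
grip_force: 49.9
time: 35.02
position: [0.5138, 0.0424, 0.1893]
tool_rot: [-2.168, -2.273, 0.0]
ft_force: [-0.3, 0.2, -1.3]
grip_width: 0.157
grip_force: 49.9
```

```bash
python3 -m inch '[[0,0,-3,0,0,0],[0,0,-6,0,0,0],[0,0,-8,0,0,0],[0,0,-8,0,0,0]]'; python3 -m inch '[[0,0,-3,0,0,0],[0,0,-6,0,0,0],[0,0,-8,0,0,0],[0,0,-8,0,0,0]]'
```

```text
time: 35.52
position: [0.5138, 0.0425, 0.1814]
tool_rot: [-2.168, -2.273, 0.0]
ft_force: [-1.1, -0.1, -2.2]
grip_width: 0.159
grip_force: 49.9
time: 36.02
position: [0.5138, 0.0424, 0.1734]
tool_rot: [-2.168, -2.273, 0.0]
ft_force: [0.0, 0.8, -2.4]
grip_width: 0.154
grip_force: 49.9
```

```bash
python3 -m inch '[[0,0,-4,0,0,0],[0,0,-8,0,0,0],[0,0,-12,0,0,0],[0,0,-12,0,0,0]]'; python3 -m inch '[[0,0,-3,0,0,0],[0,0,-6,0,0,0],[0,0,-8,0,0,0],[0,0,-8,0,0,0]]'
```

```text
time: 36.52
position: [0.5136, 0.0424, 0.1611]
tool_rot: [-2.168, -2.273, 0.001]
ft_force: [0.8, -0.6, -1.8]
grip_width: 0.159
grip_force: 49.9
time: 37.02
position: [0.5139, 0.0425, 0.1534]
tool_rot: [-2.168, -2.273, 0.0]
ft_force: [-0.6, 0.0, -1.5]
grip_width: 0.159
grip_force: 49.9
```

```bash
python3 -m inch '[[0,0,-1,0,0,0],[0,0,-3,0,0,0],[0,0,-3,0,0,0]]';python3 -m inch '[[0,0,-1,0,0,0],[0,0,-2,0,0,0],[0,0,-2,0,0,0]]'
```

```text
time: 37.4
position: [0.5143, 0.0425, 0.1514]
tool_rot: [2.168, 2.273, 0.0]
ft_force: [-2.1, -0.7, 5.4]
grip_width: 0.156
grip_force: 49.9
time: 37.78
position: [0.5155, 0.0426, 0.1513]
tool_rot: [2.166, 2.272, 0.001]
ft_force: [-3.8, -0.6, 17.5]
grip_width: 0.16
grip_force: 50.0
```

Seated (17 N on the arm). Release and retreat, then tilt the tool 45° for flipping the ring.

```bash
python3 -m inch '[[0,0,0,0,0,0],[0,0,0,0,0,0],[0,0,0,0,0,0],[0,0,0,0,0,0],[0,0,20,0,0,0],[0,0,50,0,0,0],[0,0,80,0,0,0],[0,-50,110,0,0,0],[0,-100,110,0,0,0],[0,-100,110,0,0,0],[0,-100,110,0,0,0]]' 40
python3 - <<'E'
from h import *
im,d,P=snap('wrist'); cv2.imwrite('pics/w5.png',im[:,:,::-1]); W=wmap(d,P); box=(.45,.58,-.05,.1)
s=ctrl.get_state(); print(s['position'],s['tool_rot'])
blobs(W,box,(.15,.175),20); blobs(W,box,(.122,.138),20)
E
```

```text
time: 39.15
position: [0.5142, -0.0569, 0.2594]
tool_rot: [2.168, 2.273, 0.001]
ft_force: [-0.0, 0.3, -0.1]
grip_width: 0.463
grip_force: 0.0
[ 0.51412642 -0.0561047   0.25923524] [2.16594771e+00 2.27511074e+00 1.13020448e-03]
585 c [516.2  41.2] wh [13. 26.] ang 92.9 z 164.0
1251 c [517.9  11.9] wh [57. 77.] ang 96.5 z 132.2
```

View pics/w5.png

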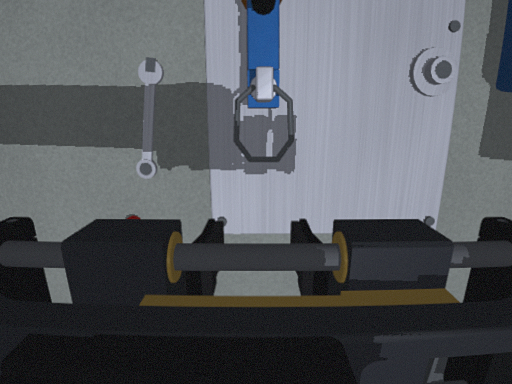

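The pin is seated (tab top at 164 mm, at (264,82) px) and the ring is open, bar at (262,158). Close and tilt.

```bash
python3 -m inch '[[0,-8,0,9,0,0],[1,-15,0,18,0,0],[2,-20,0,27,0,0],[3,-20,0,36,0,0],[3,-20,0,45,0,0],[3,-20,0,45,0,0],[3,-20,0,45,0,0],[3,-20,0,45,0,0],[3,-20,0,45,0,0],[3,-20,0,45,0,0]]' 0 30
python3 - <<'E'
from h import *
from scipy.spatial.transform import Rotation as R
s=ctrl.get_state(); print(s['position'],R.from_rotvec(s['tool_rot']).as_matrix().round(2).tolist(),s['joint_positions'].round(2),s['grip_width'])
E
```

```text
time: 40.45
position: [0.517, -0.0771, 0.259]
tool_rot: [-1.724, -1.81, -0.747]
ft_force: [-0.0, -0.3, 0.1]
grip_width: 0.004
grip_force: 0.0
[ 0.51700006 -0.07705834  0.25899095] [[-0.05, 1.0, -0.0], [0.71, 0.03, 0.71], [0.7, 0.03, -0.71]] [ 1.34  0.51 -1.07  1.62 -0.31  1.5   0.38] 0.0035190644371558234
```

```bash
python3 -m inch '[[0,8,-40,0,0,0],[0,25,-90,0,0,0],[0,25,-95,0,0,0],[0,34,-106,0,0,0],[0,41,-117,0,0,0],[0,41,-121,0,0,0],[0,42,-126,0,0,0],[0,43,-131,0,0,0],[0,44,-137,0,0,0],[0,46,-143,0,0,0],[0,46,-143,0,0,0]]'; python3 -m inch '[[0,3,-6,0,0,0],[0,6,-12,0,0,0],[0,10,-17,0,0,0],[0,15,-22,0,0,0]]'
```

```text
time: 41.82
position: [0.5166, -0.0312, 0.1151]
tool_rot: [-1.723, -1.807, -0.748]
ft_force: [0.0, -0.4, -0.6]
grip_width: 0.006
grip_force: 0.3
time: 42.32
position: [0.5169, -0.0161, 0.0932]
tool_rot: [-1.723, -1.807, -0.749]
ft_force: [0.2, -0.3, -0.4]
grip_width: 0.006
grip_force: 0.0
```

Run:
```python
from h import *
b,d,P=snap('scene'); c,_,_=snap('wrist')
b=cv2.resize(b[150:225,215:315],(640,480),interpolation=2); 
cv2.imwrite('pics/s6.png',b[:,:,::-1])
```

```text
(no output)
```

View pics/s6.png

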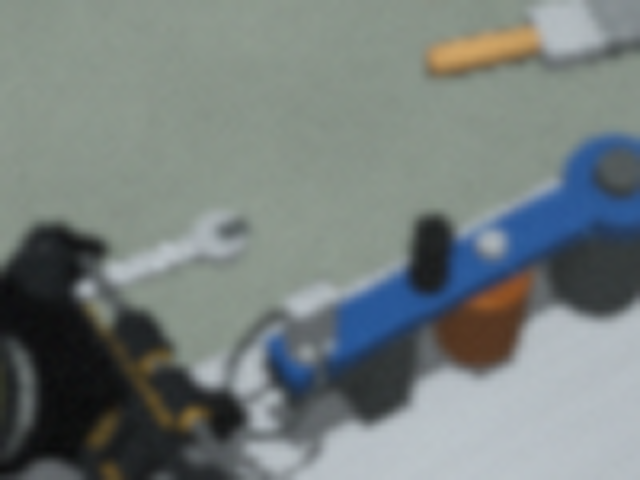

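The ring's leg curves downward from (275,315) towards the fingertips at ~(235,415): it is following the push. Continue past the snap.

```bash
python3 -m inch '[[0,5,-4,0,0,0],[0,10,-8,0,0,0],[0,15,-11,0,0,0],[0,19,-13,0,0,0],[0,23,-14,0,0,0],[0,23,-14,0,0,0],[0,23,-14,0,0,0]]'; python3 -m inch '[[0,-20,20,0,0,0],[0,-50,50,0,0,0],[0,-90,90,0,0,0],[0,-120,150,0,0,0],[0,-120,180,0,0,0],[0,-120,180,0,0,0]]'
python3 - <<'E'
from h import *
im,d,P=snap('wrist'); a,da,Pa=snap('scene')
W=wmap(da,Pa); box=(.45,.58,-.06,.1)
blobs(W,box,(.155,.175),5); blobs(W,(.45,.58,-.06,.02),(.05,.14),3)
cv2.imwrite('pics/w7.png',np.hstack([cv2.resize(im[:300],(400,300)),cv2.resize(a[150:225,215:315],(400,300))])[:,:,::-1])
E
```

```text
time: 43.3
position: [0.5171, 0.0063, 0.0796]
tool_rot: [-1.724, -1.807, -0.749]
ft_force: [-0.6, -0.0, 0.0]
grip_width: 0.002
grip_force: 0.0
time: 44.05
position: [0.5184, -0.1144, 0.2621]
tool_rot: [-1.726, -1.811, -0.751]
ft_force: [-0.3, -0.5, -0.1]
grip_width: 0.007
grip_force: 0.0
38 c [516.6  41.1] wh [25. 14.] ang 99.6 z 162.7
```

View pics/w7.png

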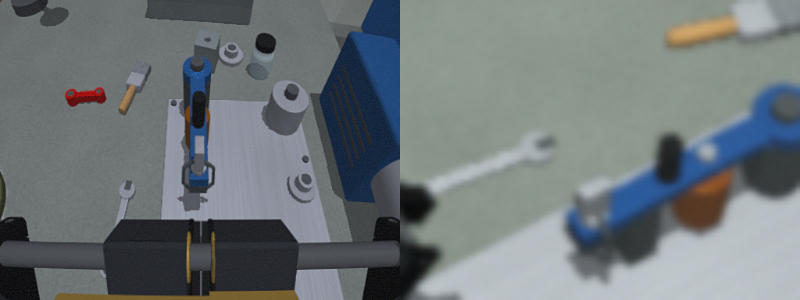

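Run:
```python
from h import *
for n in('wrist','scene'):
    im,d,P=snap(n); W=wmap(d,P)
    x=W[...,0]-.516
    m=(abs(x)<.034)&(W[...,1]>-.03)&(W[...,1]<.055)&(W[...,2]>.05)&(W[...,2]<.14)&((abs(x)>.019)|(W[...,1]<.02)|(W[...,2]<.08))
    p=W[m]; p=p[np.argsort(p[:,2])]; print(n,len(p)); print((p[::max(1,len(p)//25)]*1000).round().astype(int).tolist())
```

```text
wrist 234
[[533, 41, 69], [494, 40, 74], [534, 43, 76], [535, 43, 78], [539, 41, 79], [541, 42, 80], [493, 39, 83], [544, 44, 85], [489, 38, 88], [488, 40, 90], [491, 38, 94], [488, 39, 96], [491, 38, 99], [488, 41, 102], [491, 39, 104], [492, 38, 106], [488, 41, 108], [538, 42, 110], [493, 39, 113], [492, 39, 115], [542, 43, 118], [538, 40, 119], [541, 43, 121], [538, 42, 122], [537, 41, 123], [535, 41, 124]]
scene 19
[[525, 44, 67], [527, 39, 67], [530, 42, 70], [525, 40, 71], [536, 42, 72], [536, 42, 79], [544, 41, 87], [541, 42, 88], [542, 41, 97], [492, 39, 103], [542, 41, 103], [540, 42, 106], [491, 39, 108], [491, 39, 114], [542, 41, 117], [540, 42, 119], [491, 39, 120], [535, 44, 123], [539, 42, 125]]
```

Depth shows the ring legs hanging vertically at y≈41 mm down to z≈67 mm, so the ring is fully shut. Checking the tray before handing in.

Run:
```python
from h import *
im,d,P=snap('top'); W=wmap(d,P)
blobs(W,(.3,.57,-.5,-.28),(.012,.034),100)
print(ctrl.get_state()['ft_force'])
print(ctrl.close_job())
```

```text
144 c [ 480.9 -466.2] wh [152.  59.] ang 2.7 z 23.0
232 c [ 496.9 -396.5] wh [100.  28.] ang 81.8 z 23.3
101 c [ 425.7 -306.5] wh [  4. 178.] ang 171.6 z 21.5
227 c [ 435.2 -389.1] wh [95. 28.] ang 81.0 z 23.6
233 c [ 374.  -380.5] wh [101.  29.] ang 82.4 z 23.7
[0.61346238 0.61032756 1.08240412]
the job is handed in; nothing more can be done
None
```

The job is handed in, with no verdict returned: the three castings on the bed are in the tray (no fourth was present), the arm is home against its stop, the pin is seated through arm and bracket, and the ring is shut under its tip.

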